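# Focus the inspection viewer

## Task

The dish on the low white inspection viewer is out of focus. Turn the viewer's focus knob, the large one with the bar grip, until the white pointer line on its bar stands at the single raised black index mark on the collar round it, then let go. Leave the small round lamp knob at the other end of the viewer as it is.

Things in the scene. Friction and masses are not known exactly. Their poses are not given: they have to be found in the camera images.
- focus_grip (a point): On the vertical axis of the black focus knob, inside its bar grip: 11 mm below the bar's top, 23 mm above the skirt (58 mm across, 6 mm thick). Upright bar, 14 mm wide with flat sides, 50 mm long, 34 mm high, pinched across its width from above. The pointed end, 30 mm from the axis, is the pointer: a white line runs to it along the top and down that end; the other end is blunt.
- index_mark (a point): Top centre of the index mark, a single raised black rib, 12 mm long radially, 5 wide, 4 high, on the fixed aluminium collar (88 mm across) round the focus knob, 37.5 mm from its axis. The collar lies at either end of a fixed white housing, 140 x 290 mm, 45 mm high, 100 mm from its middle, where a loose white dish stands (44 mm across, 24 high).
- focus_knob (a joint): Focus knob angle, rad: 0 when the pointer stands exactly at the index mark, positive when it is counter-clockwise of the mark seen from above (turning clockwise lowers it). Starts between 0.6 and 1.3, turns from -1.6 to 1.6 against light friction of 0.06 N m and stays where it is left.
- lamp_pointer (a point): Outer end of the white line on top of the lamp knob, 12 mm from that knob's axis. The lamp knob is round, black, fluted, 28 mm across, 18 mm high, on a plain aluminium collar 44 mm across with no mark, 200 mm from the focus knob at the other end of the housing. It turns easily; leave it.

How it is judged:
By the outcome, as a careful person would: the job done as asked, in the order asked, and still so for the second after the job is handed in, with the robot touching nothing.
It also fails if it takes over 32 s, if anything falls off the work surface, if the arm or the gripper's body presses on something with over 40 N, if the wrist force passes 120 N, or if a joint passes its speed limit or range.

## Robot

A 7-joint arm with a two-finger parallel gripper is mounted at the origin on a cart in front of the work surface, level with it; the furniture and walls round the work are solid. World frame = base frame: x ahead of the robot, y to its left, z up, the work surface at z = 0. Lengths are in m, angles in rad, forces in N, time in s.
With the tool pointing down it reaches from about 0.4 to 0.875 m from the base axis. Payload 19.3 kg.
Tool frame: the origin (TCP) lies midway between the tips of the shut fingers; the grasp point (between the pads) lies 19 mm behind it; z points along the fingers, y is the line along which they close (so a half turn about z gives the same grasp; the last joint's range is limited). The gripper opens to 85 mm and grips with 20 to 120 N. Pads are 22 mm wide; open, the fingers measure 114 mm over their backs; the gripper's body (76 mm by 85 mm) begins 54 mm behind the grasp point. The pads swing forward as they close: fully open they stand 13 mm farther back than shut.
Start: joints at [-1.21, 0.521, -0.036, 1.599, 0.021, 1.021, -0.113], TCP at [0.261, 0.568, 0.231] pointing down, gripper open.
Joint ranges: [-2.91, 2.91], [-0.3, 2.13], [-1.5, 1.42], [0.17, 2.43], [-1.26, 4.41], [0.16, 1.93], [-2.52, 2.52]. Speed limits (rad/s): [1.89, 1.89, 2.39, 2.39, 3.01, 3.01, 3.01].

## Interface

Orientations are given as [roll, pitch, yaw] about the fixed x, y, z axes, in that order (R = Rz(yaw) Ry(pitch) Rx(roll)).
In Python, from workcell import * gives the robot as it stands. The module is installed in compiled form; this text tells all that it offers.
- The arm moves only by the tool play_rows, never from a script. Its argument "deltas" is a list of rows, each a list of 7 numbers: the shift along the tool's x, y, z in units of 500 mm (1.0 is 500 mm), then the turn, a rotation vector about the tool's x, y, z in units of 120 degrees (1.0 is 120 degrees), then the closure, from 0 (fully open) to 1 (shut). A call has 1 to 10 rows; each row is the pose to reach, as a shift and turn from the pose commanded when the call began, along the tool's axes at that moment; what a row does not reach only later rows make up. A row lasts 1/10 s, in which the tool goes at most 50 mm and 8.59 degrees, less where a joint would pass 70% of its speed; a pose out of reach is approached as far as the arm can. A call with a number of a shift or a turn outside -1 to 1 is refused whole. A call with a gripper value outside its range is refused whole. The fingers move at their own pace and stop on an object; "newtons" is the grip in N (left out, the last holds). Time passes only in rows, so rows that repeat a pose let the fingers close. It gives the time, the measured TCP pose, the force, the opening and the grip force at its end, in the units of the state.
- observe(): the state, without advancing time (a new reading comes with each control period).
- grab_frame(name): name is "scene" or "top" or "wrist"; returns the picture (384x512x3 uint8, red, green, blue); there is no depth.
- get_calibration(name): a dict with "fovy" (degrees; the focal length in pixels is half the picture's height over the tangent of half this angle, whatever the lens; pixels are square), "cx", "cy" (the principal point, pixels), "k1" (the pictures are not rectified: a ray, as slopes to the right and down, at radius r is drawn at 1 + k1 r^2 times it, then the intrinsics apply), "xyz" and "rotation" of the camera in the world. Camera axes: x right, y down, z forward; pixel columns grow to the right and rows downward; lengths in m; the calibration is good to about 2 mm. A picture is of the moment at which its call begins: read the wrist's pose just before it. get_calibration takes no time and is no camera call; for the wrist camera it gives the pose at the moment of the call.
- job_done(): hands the job in; it is judged then, once.
The state is a dict: "clock": time; "qpos": joint angles; "qd": joint speeds; "joint_efforts": joint torques, N m; "position": TCP position; "tool_rot": TCP orientation; "force": force on the tool from outside, world axes, zero at the start; "moment": the same for the moment, N m; "grip_width": finger opening in m; "finger_force": force on a finger pad.
Only numpy, scipy, OpenCV 4.12 (cv2) and the standard library are available. Lean on these libraries where they do the work, as an engineer would, in place of code of your own. Each camera call takes 0.05 s, during which the arm holds its last target. There are 200 camera calls.

## Working session

There is one attempt and no reset: what is moved stays moved. The work goes in short steps, Python scripts to look and compute and a tool call to move; the robot and the scene stay as the last step left them, time stands still between calls to the robot, and variables do not carry over. Pictures are saved under pics/ and viewed, at most 10 in all, crops included, and the job is handed in when it is done.

Besides the shell and the picture viewer there is one more tool, called after "Call:" by a JSON object that holds its "fn" and its "kwargs". play_rows: Moves the arm, as the interface text tells. Its arguments: {"type":"object","properties":{"deltas":{"type":"array"},"newtons":{"type":"number"}},"required":["deltas"]}

```bash
mkdir -p pics
cat > h.py <<'E'
from workcell import *
import numpy as np, cv2
from scipy.spatial.transform import Rotation as R
def rays(cal,px):
    f=192/np.tan(np.radians(cal["fovy"])/2)
    K=np.array([[f,0,cal["cx"]],[0,f,cal["cy"]],[0,0,1.]])
    p=cv2.undistortPoints(np.array(px,float).reshape(-1,1,2),K,np.array([cal["k1"],0,0,0.])).reshape(-1,2)
    d=np.c_[p,np.ones(len(p))]
    Rm=np.array(cal["rotation"]); 
    if Rm.shape!=(3,3): Rm=R.from_euler("xyz",Rm).as_matrix()
    return np.array(cal["xyz"]),d@Rm.T
def plane(cal,px,z):
    o,d=rays(cal,px); return o+d*((z-o[2])/d[:,2])[:,None]
def save(n,img): cv2.imwrite(n,cv2.cvtColor(img,cv2.COLOR_RGB2BGR))
E
python3 - <<'E'
from h import *
s=observe(); print(s)
for n in ("top","scene"):
    print(get_calibration(n)); save(f"pics/{n}0.png",grab_frame(n))
E
```

```text
{'clock': 0.0, 'qpos': array([-1.21021011,  0.52204859, -0.0363767 ,  1.59997591,  0.0211736 ,
        1.02112118, -0.11279269]), 'qd': array([-0.0003163 ,  0.00039308, -0.00119258,  0.00188954, -0.00024828,
        0.00016972, -0.00142481]), 'joint_efforts': array([-9.69900902e-04, -9.27098751e+01,  1.97932094e+00, -3.69918466e+01,
        1.77590753e-02,  8.37193831e-03, -1.78571014e-05]), 'position': array([0.26085144, 0.56759378, 0.23071513]), 'tool_rot': array([-3.14042336e+00,  3.66777189e-05,  2.71083217e+00]), 'force': array([ 0.37050929, -0.25619289, -0.18810931]), 'moment': array([ 0.02014069, -0.006787  , -0.03227278]), 'finger_force': 0.0, 'grip_width': 0.08545910471432024}
{'fovy': 44.999932281974665, 'cx': 248.1879804583754, 'cy': 187.60306417123869, 'k1': -0.09207951315045684, 'xyz': array([0.41907463, 0.01702278, 0.94246466]), 'rotation': array([-3.03400097,  0.02981345, -1.58929878])}
{'fovy': 56.707729191692046, 'cx': 251.10102060954995, 'cy': 185.43433274042906, 'k1': 0.005909372845948107, 'xyz': array([ 0.25294606, -0.4039157 ,  0.75726866]), 'rotation': array([-2.46801377e+00,  6.72155344e-04, -5.39488523e-01])}
```

View pics/top0.png

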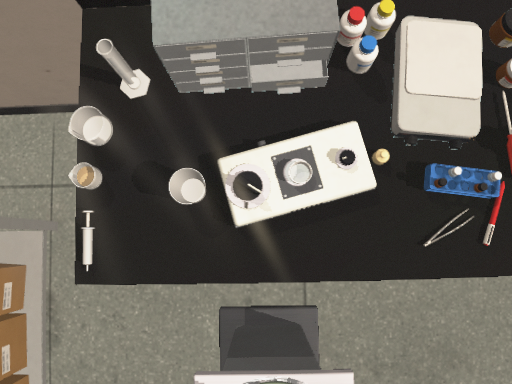

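View pics/scene0.png

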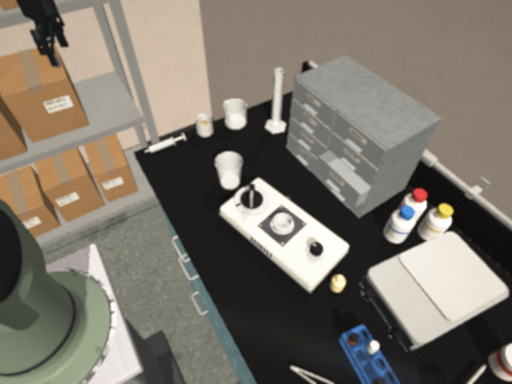

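The top view shows the housing, with the focus knob at about (248,186), the dish at (297,172) and the lamp knob at (347,157). The white pointer line runs from there to about (262,193). I'll enlarge the knob and locate it.

Run:
```python
from h import *
img=cv2.imread("pics/top0.png"); c=img[155:220,213:293]
cv2.imwrite("pics/top_crop.png",cv2.resize(c,None,fx=9,fy=9,interpolation=cv2.INTER_CUBIC))
cal=get_calibration("top")
print(plane(cal,[(248,187),(347,157),(297,172)],0.05).round(3))
print(get_calibration("wrist"))
```

```text
[[ 0.517  0.042  0.05 ]
 [ 0.572 -0.152  0.05 ]
 [ 0.544 -0.053  0.05 ]]
{'fovy': 59.891677003102316, 'cx': 247.30640484500472, 'cy': 188.36141961559497, 'k1': 0.029645750198379058, 'xyz': array([0.19071763, 0.59972114, 0.37389939]), 'rotation': array([2.83581128e+00, 4.92984507e-04, 1.14223903e+00])}
```

View pics/top_crop.png

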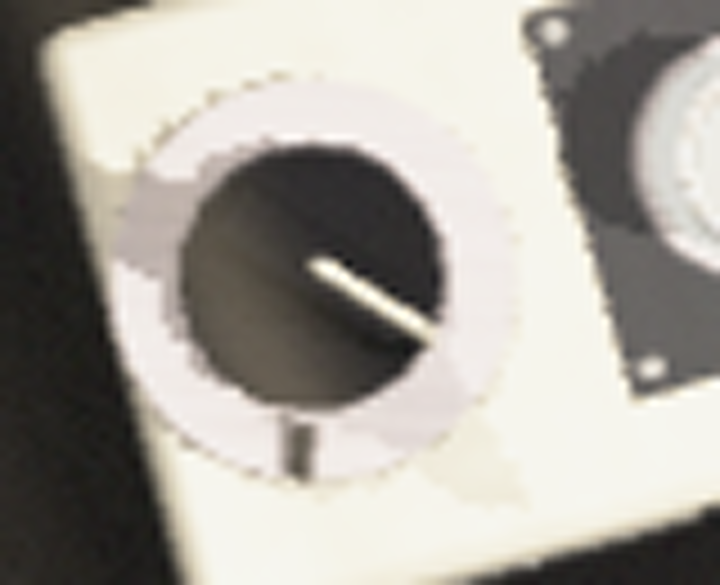

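The crop shows the black index rib at about (246,205) at the bottom of the collar. The pointer line runs from (248.3,184.2) to (261.3,192.6), and the knob centre is near (248.3,186). So I need to turn the knob clockwise by about 64°. Next I'll compute the approach.

```bash
cat >> h.py <<'E'
def delta(pos,yaw):
    s=observe(); Rt=R.from_euler("xyz",s["tool_rot"])
    d=Rt.inv().apply(np.array(pos)-s["position"])/.5
    r=(Rt.inv()*R.from_euler("xyz",[np.pi,0,yaw])).as_rotvec()/np.radians(120)
    return d.round(4),r.round(4)
E
python3 - <<'E'
from h import *
cal=get_calibration("top")
c=plane(cal,[(248.3,186.1)],0.05)[0]; m=plane(cal,[(246,205)],0.05)[0]
p=plane(cal,[(248.3,184.2),(261.3,192.6)],0.088)
print(c,m,np.linalg.norm(m-c),p)
ap=np.degrees(np.arctan2(*(p[1]-p[0])[[1,0]])); am=np.degrees(np.arctan2(*(m-c)[[1,0]])); print(ap,am,(ap-am)%360)
print(delta([c[0],c[1],.20],np.radians(ap+180)))
E
```

```text
[0.51891222 0.04157798 0.05      ] [0.48231135 0.04669819 0.05      ] 0.03695727576067982 [[0.51820958 0.0404667  0.088     ]
 [0.50203015 0.01668413 0.088     ]]
-124.22770574850708 172.03640206185867 63.73589218963423
(array([-0.9082, -0.7404,  0.0624]), array([-3.000e-04,  4.000e-04,  8.295e-01]))
```

Call:
{"fn": "play_rows", "kwargs": {"deltas": [[-0.908, -0.74, 0.03, 0, 0, 0.8295, 0], [-0.908, -0.74, 0.03, 0, 0, 0.8295, 0], [-0.908, -0.74, 0.03, 0, 0, 0.8295, 0], [-0.908, -0.74, 0.03, 0, 0, 0.8295, 0], [-0.908, -0.74, 0.03, 0, 0, 0.8295, 0], [-0.908, -0.74, 0.03, 0, 0, 0.8295, 0], [-0.908, -0.74, 0.03, 0, 0, 0.8295, 0], [-0.908, -0.74, 0.03, 0, 0, 0.8295, 0], [-0.908, -0.74, 0.03, 0, 0, 0.8295, 0], [-0.908, -0.74, 0.03, 0, 0, 0.8295, 0]], "newtons": 30}}

```text
clock: 1.1
position: [0.4816, 0.1173, 0.2186]
tool_rot: [3.141, -0.0, 1.205]
force: [1.7, 1.5, -0.2]
grip_width: 0.0853
finger_force: 0.0
```

Run:
```python
from h import *
s=observe(); print(s["clock"],s["position"],s["tool_rot"],s["qpos"])
print(delta([.518,.041,.20],np.radians(55.8)))
```

```text
1.1 [0.48163292 0.117262   0.21856435] [ 3.14148414e+00 -2.20342042e-04  1.20493278e+00] [-0.69185961  0.35900973  0.4279918   1.96448705 -0.19423557  0.85727519
 -0.52605468]
(array([-0.1164,  0.1225,  0.0371]), array([ 0.000e+00, -1.000e-04,  1.103e-01]))
```

Call:
{"fn": "play_rows", "kwargs": {"deltas": [[-0.11, 0.11, 0.03, 0, 0, 0.09, 0], [-0.11, 0.11, 0.03, 0, 0, 0.09, 0], [-0.11, 0.11, 0.03, 0, 0, 0.09, 0], [-0.11, 0.11, 0.03, 0, 0, 0.09, 0]]}}

```text
clock: 1.5
position: [0.5131, 0.0479, 0.2031]
tool_rot: [-3.141, 0.001, 1.022]
force: [-0.2, 0.5, -0.1]
grip_width: 0.0853
finger_force: 0.0
```

Run:
```python
from h import *
s=observe(); print(s["clock"],s["position"],s["tool_rot"],s["qd"].round(3))
cal=get_calibration("wrist"); img=grab_frame("wrist"); print(cal)
save("pics/w1.png",img)
```

```text
1.5 [0.5131009  0.0479432  0.20314556] [-3.14102132e+00  6.98753438e-04  1.02156965e+00] [-0.031 -0.012 -0.013  0.003  0.001 -0.001 -0.004]
{'fovy': 59.891677003102316, 'cx': 247.30640484500472, 'cy': 188.36141961559497, 'k1': 0.029645750198379058, 'xyz': array([0.55317222, 0.11348763, 0.34621725]), 'rotation': array([ 2.83558484e+00,  7.63634687e-04, -5.47017894e-01])}
```

View pics/w1.png

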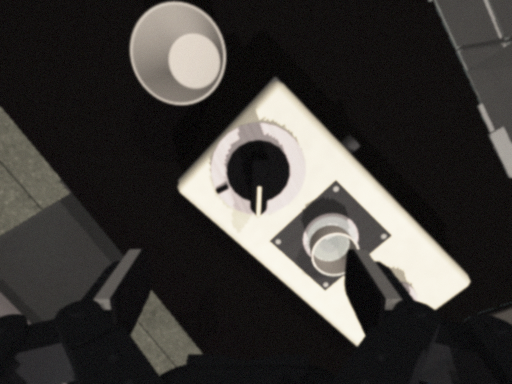

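The wrist view shows the black knob at about (258,170), the rib at (222,188) and the white pointer line from (260,186) down to (258,214). The dish is clear of the fingers. I'll refine these measurements and check the heights.

Run:
```python
from h import *
img=cv2.imread("pics/w1.png"); g=cv2.cvtColor(img,cv2.COLOR_BGR2GRAY)
cv2.imwrite("pics/w1c.png",cv2.resize(img[110:230,190:320],None,fx=5,fy=5,interpolation=cv2.INTER_CUBIC))
W=get_calibration("wrist"); T=get_calibration("top")
def tri(a,b):
    o1,d1=rays(W,[a]);o2,d2=rays(T,[b]);A=np.c_[d1[0],-d2[0]]
    t=np.linalg.lstsq(A,o2-o1,rcond=None)[0]; return (o1+t[0]*d1[0]).round(4),(o2+t[1]*d2[0]).round(4)
print(tri((260,186),(248.3,184.2)),tri((222,188),(246,205)))
# skirt+bar dark blob and rib
n,l,st,ce=cv2.connectedComponentsWithStats((g<90).astype(np.uint8)[110:230,190:320])
for i in range(1,n):
    if st[i,4]>20: print(st[i],ce[i]+[190,110])
```

```text
(array([0.5197, 0.0398, 0.0833]), array([0.5188, 0.0406, 0.0833])) (array([0.4833, 0.0461, 0.0457]), array([0.4826, 0.0468, 0.0457]))
[   0    0   55   58 1626] [207.91082411 129.12915129]
[119   0  11  11  66] [315.66666667 113.33333333]
[  37   30   62   73 2999] [257.62587529 170.75191731]
[27 74 11  9 53] [221.71698113 188.18867925]
[ 94  87  36  33 486] [305.68312757 216.33333333]
[  0  93  32  27 450] [200.26666667 220.20666667]
```

View pics/w1c.png

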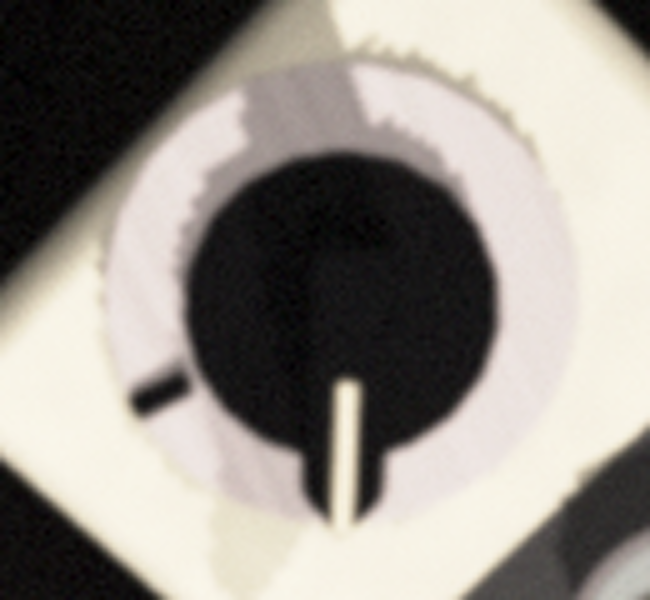

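Run:
```python
from h import *
W=get_calibration("wrist")
p=plane(W,[(259.4,186),(258.2,215)],.088); m=plane(W,[(221.7,188.2)],.052)[0]
# skirt: ellipse through visible skirt edge (left,right,top pts from crop), z=.054
sk=plane(W,[(190+187/5,110+300/5),(190+497/5,110+300/5),(190+342/5,110+152/5)],.051)
u=p[1]-p[0]; L=np.linalg.norm(u); u/=L
A=2*sk[:,:2]; B=(sk[:,:2]**2).sum(1)
c=np.linalg.solve(np.c_[A,np.ones(3)],B); r=np.sqrt(c[2]+c[0]**2+c[1]**2)
ap=np.degrees(np.arctan2(u[1],u[0])); 
print(p,L,m,"skirt",c[:2],r,"mark r",np.linalg.norm(m[:2]-c[:2]),"tip r",np.linalg.norm(p[1][:2]-c[:2]))
am=np.degrees(np.arctan2(*(m[:2]-c[:2])[[1,0]])); print(ap,am,(ap-am)%360)
print("tip ang",np.degrees(np.arctan2(*(p[1][:2]-c[:2])[[1,0]])))
ctr=(p[1]-.03*u)[:2]; print(ctr, observe()["position"], observe()["tool_rot"])
print(delta([*((ctr+c[:2])/2),.062],np.radians(ap+180)))
```

```text
[[0.51990785 0.04140721 0.088     ]
 [0.50616064 0.02015501 0.088     ]] 0.025310895432926233 [0.48436919 0.04751697 0.052     ] skirt [0.52153833 0.04354465] 0.028333940894272866 mark r 0.03738080061431184 tip r 0.02799193312455591
-122.89724089346363 173.8998705190627 63.202888587473694
tip ang -123.32322117829034
[0.52245466 0.04534439] [0.51301182 0.04883624 0.20332505] [-3.14098690e+00  1.62016213e-04  1.02309207e+00]
(array([0.0019, 0.0201, 0.2826]), array([-0.0003,  0.0001,  0.0126]))
```

Both views agree: the axis is near (0.520, 0.0425), the rib radius is 37.4 mm (37.5 given), the skirt radius is 28.3 mm (29 given), and the knob is about 63.4° past the mark. I'll descend and pinch.

Call:
{"fn": "play_rows", "kwargs": {"deltas": [[-0.002, 0.019, 0.08, 0, 0, 0.0126, 0], [-0.002, 0.019, 0.14, 0, 0, 0.0126, 0], [-0.002, 0.019, 0.2, 0, 0, 0.0126, 0], [-0.002, 0.019, 0.25, 0, 0, 0.0126, 0], [-0.002, 0.019, 0.28, 0, 0, 0.0126, 0], [-0.002, 0.019, 0.28, 0, 0, 0.0126, 0], [-0.002, 0.019, 0.28, 0, 0, 0.0126, 0], [-0.002, 0.019, 0.28, 0, 0, 0.0126, 0]], "newtons": 30}}

```text
clock: 2.35
position: [0.5214, 0.0431, 0.0645]
tool_rot: [3.141, -0.001, 0.997]
force: [-0.4, -0.2, 0.1]
grip_width: 0.0852
finger_force: 0.0
```

Call:
{"fn": "play_rows", "kwargs": {"deltas": [[0, 0, 0, 0, 0, 0, 0.5], [0, 0, 0, 0, 0, 0, 0.7], [0, 0, 0, 0, 0, 0, 0.8], [0, 0, 0, 0, 0, 0, 0.9], [0, 0, 0, 0, 0, 0, 1], [0, 0, 0, 0, 0, 0, 1], [0, 0, 0, 0, 0, 0, 1], [0, 0, 0, 0, 0, 0, 1], [0, 0, 0, 0, 0, 0, 1]], "newtons": 30}}

```text
clock: 3.25
position: [0.521, 0.0424, 0.0636]
tool_rot: [3.141, -0.0, 0.996]
force: [-0.2, -1.6, 5.4]
grip_width: 0.0136
finger_force: 33.0
```

Run:
```python
from h import *
s=observe(); print(s)
```

```text
{'clock': 3.25, 'qpos': array([-0.44441691,  0.64903226,  0.34440214,  2.00656731, -0.40054327,
        0.55061001, -0.39483613]), 'qd': array([-0.00010666,  0.00044001,  0.00017948,  0.00115709, -0.00055922,
       -0.00056993, -0.00089566]), 'joint_efforts': array([-4.00637649e-01, -8.17384458e+01,  1.02701193e+01, -2.00629646e+01,
       -5.54644433e-02, -4.85123671e-02,  5.44347195e-02]), 'position': array([0.52102673, 0.04242607, 0.06363916]), 'tool_rot': array([ 3.14131184e+00, -1.69692362e-04,  9.95789065e-01]), 'force': array([-0.20535312, -1.61179637,  5.43898613]), 'moment': array([-0.09405326,  0.07939231, -0.06123601]), 'finger_force': 33.047277331352234, 'grip_width': 0.013553449333038094}
```

Call:
{"fn": "play_rows", "kwargs": {"deltas": [[0, 0, 0, 0, 0, 0.05, 1], [0, 0, 0, 0, 0, 0.11, 1], [0, 0, 0, 0, 0, 0.17, 1], [0, 0, 0, 0, 0, 0.23, 1], [0, 0, 0, 0, 0, 0.29, 1], [0, 0, 0, 0, 0, 0.35, 1], [0, 0, 0, 0, 0, 0.41, 1], [0, 0, 0, 0, 0, 0.47, 1], [0, 0, 0, 0, 0, 0.51, 1], [0, 0, 0, 0, 0, 0.528, 1]]}}

```text
clock: 4.25
position: [0.5207, 0.0431, 0.0636]
tool_rot: [-3.141, 0.001, -0.113]
force: [-3.1, 2.3, 10.2]
grip_width: 0.0135
finger_force: 33.8
```

Call:
{"fn": "play_rows", "kwargs": {"deltas": [[0, 0, 0, 0, 0, 0, 1], [0, 0, 0, 0, 0, 0, 1], [0, 0, 0, 0, 0, 0, 1]]}}

```text
clock: 4.55
position: [0.5207, 0.0431, 0.0636]
tool_rot: [-3.141, 0.001, -0.11]
force: [-2.8, 3.2, 8.7]
grip_width: 0.0135
finger_force: 33.6
```

Run:
```python
from h import *
s=observe(); print(s)
W=get_calibration("wrist"); img=grab_frame("wrist"); print(W["xyz"],W["rotation"])
save("pics/w2.png",img)
save("pics/top2.png",grab_frame("top"))
t=cv2.imread("pics/top2.png")[145:225,203:293]; w=cv2.imread("pics/w2.png")
a=cv2.resize(t,None,fx=4.4,fy=4.4,interpolation=cv2.INTER_CUBIC)
b=cv2.resize(w,(437,328)); h=max(a.shape[0],b.shape[0])
pad=lambda x:np.pad(x,((0,h-x.shape[0]),(0,0),(0,0)))
cv2.imwrite("pics/c2.png",np.hstack([pad(a),pad(b)])[:,:800])
```

```text
{'clock': 4.55, 'qpos': array([-0.64052296,  0.72899963,  0.63532605,  2.01608473, -0.73052772,
        0.63572266, -1.19341714]), 'qd': array([ 0.00180821,  0.0006229 , -0.0009654 , -0.00076804,  0.00149641,
        0.00075029,  0.0004992 ]), 'joint_efforts': array([ 1.72570366e+00, -7.88778663e+01,  1.90458459e+01, -1.86786497e+01,
        3.94180259e-01, -1.22498699e+00,  5.03277057e-02]), 'position': array([0.52071298, 0.04310054, 0.06362454]), 'tool_rot': array([-3.14072317e+00,  5.10088384e-04, -1.09579724e-01]), 'force': array([-2.80133731,  3.19679312,  8.74787257]), 'moment': array([0.7399216 , 0.51631211, 0.01011375]), 'finger_force': 33.62606227397919, 'grip_width': 0.01353696991839188}
[0.59705732 0.03436981 0.20669057] [ 2.83525119e+00  1.39888868e-03 -1.67808179e+00]
```

View pics/c2.png

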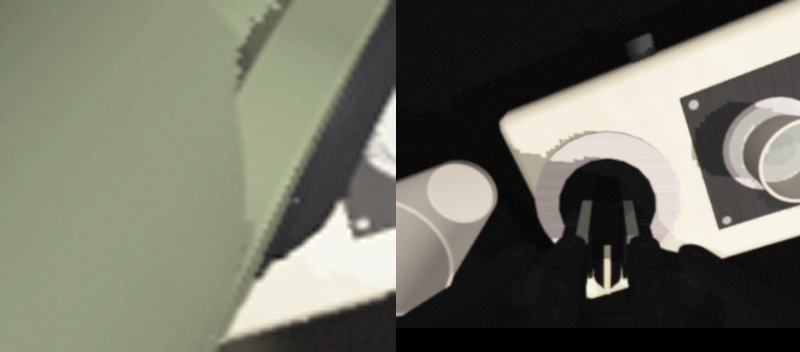

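The wrist view shows the bar held with its pointer at the near side. The arm blocks the top view. I'll release, lift straight up and check.

Call:
{"fn": "play_rows", "kwargs": {"deltas": [[0, 0, 0, 0, 0, 0, 0.7], [0, 0, 0, 0, 0, 0, 0.4], [0, 0, 0, 0, 0, 0, 0], [0, 0, 0, 0, 0, 0, 0], [0, 0, 0, 0, 0, 0, 0], [0, 0, -0.06, 0, 0, 0, 0], [0, 0, -0.14, 0, 0, 0, 0], [0, 0, -0.22, 0, 0, 0, 0], [0, 0, -0.28, 0, 0, 0, 0], [0, 0, -0.28, 0, 0, 0, 0]]}}

```text
clock: 5.65
position: [0.5223, 0.0425, 0.2068]
tool_rot: [-3.14, -0.004, -0.11]
force: [0.1, -0.5, -0.7]
grip_width: 0.0856
finger_force: 0.0
```

Call:
{"fn": "play_rows", "kwargs": {"deltas": [[0, 0, 0, 0, 0, 0, 0], [0, 0, 0, 0, 0, 0, 0]]}}

```text
clock: 5.85
position: [0.5204, 0.0426, 0.2027]
tool_rot: [3.141, 0.001, -0.11]
force: [0.1, 0.5, 0.3]
grip_width: 0.0854
finger_force: 0.0
```

Run:
```python
from h import *
s=observe(); print(s["clock"],s["position"],s["tool_rot"],s["force"])
save("pics/w3.png",grab_frame("wrist"))
w=cv2.imread("pics/w3.png")[100:260,170:350]
cv2.imwrite("pics/w3c.png",cv2.resize(w,None,fx=3.75,fy=3.75,interpolation=cv2.INTER_CUBIC))
```

```text
5.85 [0.52041857 0.04260546 0.20272689] [ 3.14125794e+00  1.15709841e-03 -1.09801587e-01] [0.09240046 0.4694064  0.26291794]
```

View pics/w3c.png

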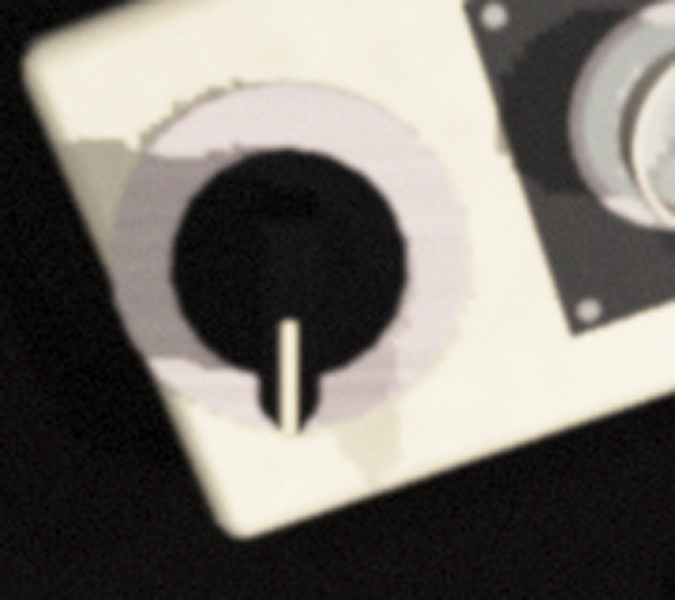

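The pointer line stands at (289,320)–(290,430) in the crop. The rib is hidden behind the bar from this side, which suggests it is roughly aligned. I'll swing the camera to the pointer side and measure.

Call:
{"fn": "play_rows", "kwargs": {"deltas": [[0, 0, 0, 0, 0, -0.73, 0], [0, 0, 0, 0, 0, -0.73, 0], [0, 0, 0, 0, 0, -0.73, 0], [0, 0, 0, 0, 0, -0.73, 0], [0, 0, 0, 0, 0, -0.73, 0], [0, 0, 0, 0, 0, -0.73, 0], [0, 0, 0, 0, 0, -0.73, 0], [0, 0, 0, 0, 0, -0.73, 0], [0, 0, 0, 0, 0, -0.73, 0], [0, 0, 0, 0, 0, -0.73, 0]]}}

```text
clock: 6.9
position: [0.5205, 0.0423, 0.2026]
tool_rot: [-3.14, 0.001, 1.396]
force: [-0.1, -0.2, 0.3]
grip_width: 0.0854
finger_force: 0.0
```

Call:
{"fn": "play_rows", "kwargs": {"deltas": [[0, 0, 0, 0, 0, -0.75, 0], [0, 0, 0, 0, 0, -0.75, 0], [0, 0, 0, 0, 0, -0.75, 0], [0, 0, 0, 0, 0, -0.75, 0], [0, 0, 0, 0, 0, -0.75, 0], [0, 0, 0, 0, 0, -0.75, 0], [0, 0, 0, 0, 0, -0.75, 0], [0, 0, 0, 0, 0, -0.75, 0], [0, 0, 0, 0, 0, -0.75, 0], [0, 0, 0, 0, 0, -0.75, 0]]}}

```text
clock: 7.9
position: [0.5204, 0.0423, 0.2026]
tool_rot: [-3.141, -0.002, 2.896]
force: [-1.0, 0.1, 0.3]
grip_width: 0.0856
finger_force: 0.0
```

Call:
{"fn": "play_rows", "kwargs": {"deltas": [[0, 0, 0, 0, 0, 0, 0], [0, 0, 0, 0, 0, 0, 0]]}}

```text
clock: 8.1
position: [0.5206, 0.0422, 0.2029]
tool_rot: [-3.141, -0.001, 2.885]
force: [0.3, -0.3, 0.5]
grip_width: 0.0852
finger_force: 0.0
```

Run:
```python
from h import *
s=observe(); print(s["clock"],s["position"],s["tool_rot"],s["qpos"])
save("pics/w4.png",grab_frame("wrist"))
w=cv2.imread("pics/w4.png")[100:260,170:350]
cv2.imwrite("pics/w4c.png",cv2.resize(w,None,fx=3.75,fy=3.75,interpolation=cv2.INTER_CUBIC))
```

```text
8.1 [0.52061536 0.04218934 0.20292949] [-3.14136523e+00 -1.05637824e-03  2.88483244e+00] [-0.25153963  0.39623884  0.07491238  1.90181793 -0.03892016  0.84596419
  1.15746626]
```

View pics/w4c.png

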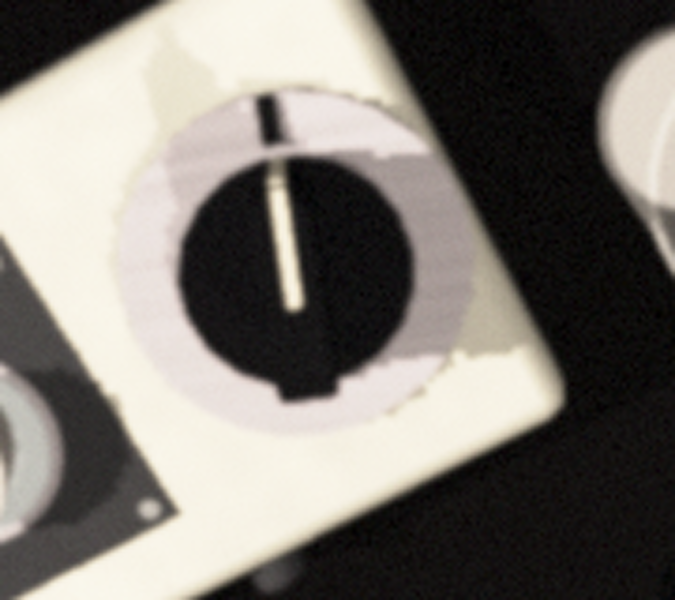

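The pointer line, from (295,310) to (276,185) in the crop, points almost exactly at the rib at (266,118). I'll measure the residual.

Run:
```python
from h import *
W=get_calibration("wrist"); g=cv2.cvtColor(cv2.imread("pics/w4.png"),cv2.COLOR_BGR2GRAY).astype(float)
s=3.75; ox,oy=170,100
# pointer line: weighted column centroid per row, on the top only
pts=[]
for v in range(151,182):
    u0=170+(276+(295-276)*((v-100)*s-185)/125)/s
    us=np.arange(int(u0)-5,int(u0)+7); w=np.clip(g[v,us]-60,0,None)
    pts.append(((us*w).sum()/w.sum(),v))
P=plane(W,pts,.088)[:,:2]; 
vx,vy,x0,y0=cv2.fitLine(P.astype(np.float32),cv2.DIST_HUBER,0,1e-4,1e-4).ravel(); d=np.array([vx,vy]); d*=-np.sign(d[0]); 
us,vs=np.meshgrid(np.arange(237,247),np.arange(126,138)); w=np.clip(130-g[126:138,237:247],0,None)
mp=((us*w).sum()/w.sum(),(vs*w).sum()/w.sum())
res=np.abs((P-[x0,y0])@[-d[1],d[0]]).max()
for zm in (.048,.052):
    m=plane(W,[mp],zm)[0,:2]
    lat=(m-[x0,y0])@np.array([-d[1],d[0]])  # + : mark ccw of pointer
    print(mp,m,"line dir deg",np.degrees(np.arctan2(d[1],d[0])),"res",res,"knob angle deg",-np.degrees(lat/.0375))
for c in ((.5205,.0425),): print(np.degrees(np.arctan2(*(m-c)[::-1])))
```

```text
(np.float64(241.37946428571428), np.float64(131.65275621118013)) [0.48441341 0.0463068 ] line dir deg 173.73181 res 0.00015607891710248698 knob angle deg -1.3749130225878456
(np.float64(241.37946428571428), np.float64(131.65275621118013)) [0.48389873 0.04651244] line dir deg 173.73181 res 0.00015607891710248698 knob angle deg -1.148443820779479
173.74388678251748
```

The residual is about -1° at most: the line direction is 173.7°, against 173.7° for the rib seen from the axis. The gripper is open and clear, so I'm handing in.

```bash
python3 -c "
from workcell import *
print(job_done())"
```

```text
the job is handed in; nothing more can be done
None
```

The focus knob's pointer stands at the index mark, within about 1° by my wrist-camera measurement; the knob is released, the gripper is open and clear above it, I never touched the lamp knob, and the job was handed in at about 8 s.

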